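# Open the slab rack for restocking

### The job

The rack of peanut-brittle slabs is to be refilled: with a fingertip press down the release pad behind the sliding stop and, keeping it down, push the stop back along its toothed bar, away from the slabs, until it is fully home against the end block. Then let go so that the pad springs up. Only press and push: leave the slabs, the jars and everything else on the counter standing where they are, and lift nothing.

Things in the scene. Friction and masses are not known exactly. Their poses are not given: they have to be found in the camera images.
- rack: Wooden rack fixed to the counter, 122 wide (its x), 400 long (its y); deck of two slats, top 24 above the counter, a toothed steel bar along y in the gap between them. Origin on the counter under its middle. End board at the -y end, inner face at y = -186, top 100 above the counter; three slabs stand in a row against it. End block at the +y end; the sliding stop stands between slabs and block.
- end_block (a point): Middle of the upper inner edge of the rack's end block (14 thick, as wide as the rack, top 50 above the counter), at y = +186 on the rack's centre line: the stop's shoe must come to rest against this block
- stop (a joint): Slide of the stop, m: 0 nearest the slabs (upright's face at rack y = -90 mm), grows along the rack's +y, 0.170: shoe hard against the end block. 2 N friction, some damping; stays where left. Slides freely towards the slabs over the teeth (8 mm apart), but a sprung pawl blocks +y unless the release is held down; if the release comes up on the way, the next tooth blocks it again.
- stop_top (a point): Middle of the top edge of the stop's upright, an aluminium plate 100 wide (rack x), 6 thick, top 109 above the counter. Behind it, towards the end block, is its grey shoe: 106 long from the upright's face, shoe top 32 above the counter; thin triangular side plates at x = +-47 join the upright to the shoe and end 52 behind the face. Not to be pushed unless the release is down.
- release (a joint): Release lever, rad: 0 up, 0.28 fully down on the shoe; pawl clear of the teeth from 0.20 on. Springs back up by itself; at rest it reads 0 to 0.19, as the pawl lies in or on a tooth. Pressed at the middle of the pad it takes about 2.5 N to start and 5 N to be fully down; the pad's middle is then 12.7 mm lower and 5 mm further back (rack +y) than at 0.
- pad (a point): Middle of the top of the release lever's black thumb pad: 44 wide (rack x), 46 long (rack y), on the rack's centre line behind the upright, 82 from the upright's face, 51 above the counter with the lever at 0. It slopes up towards the end block (0.2 rad at 0) and is nearly level when pressed. The upright's back is 76 from here; nothing but the tab stands above the pad.
- tab (a point): Middle of the front face of the tab, the pad's turned-up far edge: as wide as the pad, 16 high, 20 beyond the pad's middle. A fingertip pressing the pad can push against it along the rack's +y to drive the stop
- slab0: Slab of peanut brittle standing on the deck next to the end board, not to be moved: 80 wide (its x), 28 thick (its y), 95 high (its z), 250 g; brown brittle with a small round label on each broad face; origin at the centre of its underside
- slab1: Middle slab of the row, the same size, not to be moved; origin at the centre of its underside
- slab2: Slab nearest the stop, the same size, not to be moved; origin at the centre of its underside; 4 to 50 mm free between it and the stop's upright
- fresh_slab: A slab of the same size lying flat on the counter on the robot's side of the rack, 80 (x) by 95 (y), 28 high; origin under its centre; leave alone
- honey_jar: Jar, 66 diameter, 95 high, brass lid, beyond the rack; origin under its centre; leave alone
- caramel_jar: Jar, 60 diameter, 75 high, white lid, beyond the rack; origin under its centre; leave alone
- card_terminal: Black card terminal lying on the counter, 170 (x) by 80 (y), 26 high, on the robot's side of the rack; origin under its centre; leave alone

How it is judged:
By the outcome, as a careful person would: the job done as asked, in the order asked, and still so for the second after the job is handed in, with the robot touching nothing.
It also fails if it takes over 38 s, if anything falls off the work surface, if the arm or the gripper's body presses on something with over 40 N, if the wrist force passes 120 N, or if a joint passes its speed limit or range.

### The arm

A 6-joint arm with a two-finger parallel gripper is mounted at the origin on the work surface. World frame = base frame: x ahead of the robot, y to its left, z up, the work surface at z = 0. Lengths are in m, angles in degrees, forces in N, time in s.
With the tool pointing down it reaches from about 0.25 to 0.725 m from the base axis. Payload 9.7 kg.
Tool frame: the origin (TCP) lies midway between the tips of the shut fingers; the grasp point (between the pads) lies 19 mm behind it; x points along the fingers, y is the direction in which the jaws open and shut, and the axes are right-handed (so a half turn about x gives the same grasp; the last joint's range is limited). The gripper opens to 85 mm and grips with 20 to 120 N. Pads are 22 mm wide; open, the fingers measure 114 mm over their backs; the gripper's body (76 mm by 85 mm) begins 54 mm behind the grasp point. The pads swing forward as they close: fully open they stand 13 mm farther back than shut.
Start: joints at [-76.547, 4.979, 10.078, 95.1, 0, 90], TCP at [0.128, -0.535, 0.231] pointing down, gripper open.
Joint ranges: [-179.16, 179.16], [-48.56, 103.87], [-65.8, 70.77], [-126.05, 130.52], [-82.76, 87.17], [-180, 180]. Speed limits (degrees/s): [127.2, 127.2, 147.25, 180, 180, 180].

### API

Orientations are given as [roll, pitch, yaw] about the fixed x, y, z axes, in that order (R = Rz(yaw) Ry(pitch) Rx(roll)).
In Python, from workcell import bot, cams gives the robot as it stands.
- The arm moves only by the tool apply_moves, never from a script. Its argument "commands" is a list of rows, each a list of 5 numbers: the shift along the tool's x, y, z in m, then the turn about the tool's x in rad, then the opening, from -1 (shut) to 1 (fully open). In form: [[tx, ty, tz, roll, hand], ...]. A call has 1 to 12 rows; each row is the pose to reach, as a shift and turn from the pose measured when the call began, along the tool's axes at that moment; what a row does not reach only later rows make up. A row lasts 1/10 s, in which the tool goes at most 50 mm and 8.59 degrees, less where a joint would pass 70% of its speed; a pose out of reach is approached as far as the arm can. A call with a gripper value outside its range is refused whole. The fingers move at their own pace and stop on an object; "newtons" is the grip in N (left out, the last holds). Time passes only in rows, so rows that repeat a pose let the fingers close. It gives the time, the measured TCP pose, the force and the opening at its end, in the units of the state.
- bot.get_obs(): the state, without advancing time (a new reading comes with each control period).
- cams.camera(name): name is "scene" or "top" or "wrist"; returns a dict with "frame" (480x640x3 uint8, blue, green, red), "depth" (480x640 float32, m along the optical axis (not along the pixel's ray), 0 where there is no reading), "camera_matrix" (3x3 intrinsics, pixels), "R" (3x3) and "t" (3): a world point X has camera coordinates R X + t; the wrist camera has in their place "mount" (4x4, takes a point from camera to tool coordinates, whose origin is the TCP and whose axes are the tool frame's). Camera axes: x right, y down, z forward; pixel columns grow to the right and rows downward; lengths in m; the calibration is good to about 2 mm. A picture is of the moment at which its call begins: read the wrist's pose just before it.
- bot.job_done(): hands the job in, once; it reports no verdict.
Trained networks look in the newest picture that a camera, given by its name, has taken for a name from the list of things; names that differ only in an ending like _2 or _b are one class to them, and where a whole thing is asked for, a point or a joint stands for the part that bears it (a point fixed in the world has none). Each returns a list of dicts, best first, with "confidence" (0 to 1); they miss things now and then, are a little off and sometimes report something else, mostly with a low value. They report only what shows in the picture. A call takes as long as a camera call.
- cams.spot_in(name, camera): "rect" ([left, top, right, bottom] in pixels, round what is visible of it).
The state is a dict: "time": time; "q": joint angles; "qd": joint speeds; "joint_efforts": joint torques, N m; "ee_pos": TCP position; "tcp_rot": TCP orientation; "wrist_force": force on the tool from outside, world axes, zero at the start; "torque": the same for the moment, N m; "opening": finger opening in m.
Only numpy, scipy, OpenCV 4.12 (cv2) and the standard library are available. Lean on these libraries where they do the work, as an engineer would, in place of code of your own. Each camera call takes 0.05 s, during which the arm holds its last target. There are 200 camera calls.

## Working session

There is one attempt and no reset: what is moved stays moved. The work goes in short steps, Python scripts to look and compute and a tool call to move; the robot and the scene stay as the last step left them, time stands still between calls to the robot, and variables do not carry over. Pictures are saved under pics/ and viewed, about 8 in all and at most 12, crops included, and the job is handed in when it is done.

Besides the shell and the picture viewer there is one more tool, called by a JSON object that holds its "method" and its "body", one argument or row to a line. apply_moves: Moves the arm, as the interface text tells. Its arguments: {"type":"object","properties":{"commands":{"type":"array"},"newtons":{"type":"number"}},"required":["commands"]}

```bash
mkdir -p pics
cat > h.py <<'E'
import numpy as np, cv2
from workcell import bot, cams
from scipy.spatial.transform import Rotation as Ro
def world(c, u, v, d):
    K=c["camera_matrix"]; p=np.array([(u-K[0,2])/K[0,0]*d,(v-K[1,2])/K[1,1]*d,d])
    return c["R"].T@(p-c["t"])
def cloud(c):
    K=c["camera_matrix"]; v,u=np.mgrid[:480,:640]; d=c["depth"]
    p=np.stack([(u-K[0,2])/K[0,0]*d,(v-K[1,2])/K[1,1]*d,d],-1)
    w=(p-c["t"])@c["R"]; w[d==0]=np.nan
    return w
E
python3 - <<'E'
from h import *
o=bot.get_obs(); print({k:np.round(v,3) for k,v in o.items()})
for n in ["top","scene"]:
    c=cams.camera(n); cv2.imwrite(f"pics/{n}0.png",c["frame"]); np.savez(f"{n}0.npz",**c)
    print(n,-c["R"].T@c["t"])
    for t in ["rack","stop_top","pad","tab","slab0","slab1","slab2","end_block","fresh_slab","honey_jar","caramel_jar","card_terminal"]:
        try: print(t,[(np.round(r["rect"]).tolist(),round(r["confidence"],2)) for r in cams.spot_in(t,n)[:3]])
        except Exception as e: print(t,e)
E
```

```text
{'time': np.float64(0.0), 'q': array([-76.547,   5.011,  10.034,  95.1  ,   0.   ,  89.999]), 'qd': array([-0.047,  0.011,  0.023,  0.029,  0.16 ,  0.026]), 'joint_efforts': array([ 2.0000e-03, -5.2039e+01,  4.6480e+01,  1.6000e-02,  0.0000e+00,
       -0.0000e+00]), 'ee_pos': array([ 0.128, -0.535,  0.231]), 'tcp_rot': array([-90.119,  89.924, 103.335]), 'wrist_force': array([-0.245,  0.761,  0.185]), 'torque': array([-0.025,  0.016,  0.001]), 'opening': np.float64(0.085)}
top [0.42929642 0.05630973 1.13703261]
rack [([275.0, 207.0, 496.0, 278.0], 0.92), ([472.0, 215.0, 487.0, 262.0], 0.51)]
stop_top [([348.0, 212.0, 414.0, 270.0], 0.9)]
pad [([350.0, 228.0, 402.0, 253.0], 0.7), ([427.0, 220.0, 456.0, 268.0], 0.17)]
tab [([352.0, 231.0, 401.0, 256.0], 0.77)]
slab0 [([452.0, 216.0, 470.0, 268.0], 0.95), ([426.0, 219.0, 457.0, 268.0], 0.91), ([473.0, 216.0, 489.0, 260.0], 0.61)]
slab1 [([452.0, 216.0, 470.0, 268.0], 0.95), ([426.0, 219.0, 457.0, 268.0], 0.91), ([473.0, 216.0, 489.0, 260.0], 0.61)]
slab2 [([452.0, 216.0, 470.0, 268.0], 0.95), ([426.0, 219.0, 457.0, 268.0], 0.91), ([473
[... 453 characters left out ...]
)]
pad [([216.0, 232.0, 268.0, 268.0], 0.98), ([62.0, 206.0, 377.0, 322.0], 0.69)]
tab [([223.0, 233.0, 271.0, 269.0], 0.96)]
slab0 [([106.0, 204.0, 135.0, 294.0], 0.91), ([125.0, 200.0, 164.0, 293.0], 0.64), ([73.0, 208.0, 112.0, 301.0], 0.61)]
slab1 [([106.0, 204.0, 135.0, 294.0], 0.91), ([125.0, 200.0, 164.0, 293.0], 0.64), ([73.0, 208.0, 112.0, 301.0], 0.61)]
slab2 [([106.0, 204.0, 135.0, 294.0], 0.91), ([125.0, 200.0, 164.0, 293.0], 0.64), ([73.0, 208.0, 112.0, 301.0], 0.61)]
end_block [([61.0, 206.0, 373.0, 320.0], 0.64)]
fresh_slab [([153.0, 205.0, 187.0, 247.0], 0.66)]
honey_jar []
caramel_jar [([129.0, 293.0, 186.0, 368.0], 0.82)]
card_terminal [([218.0, 196.0, 323.0, 243.0], 0.74)]
```

View pics/top0.png

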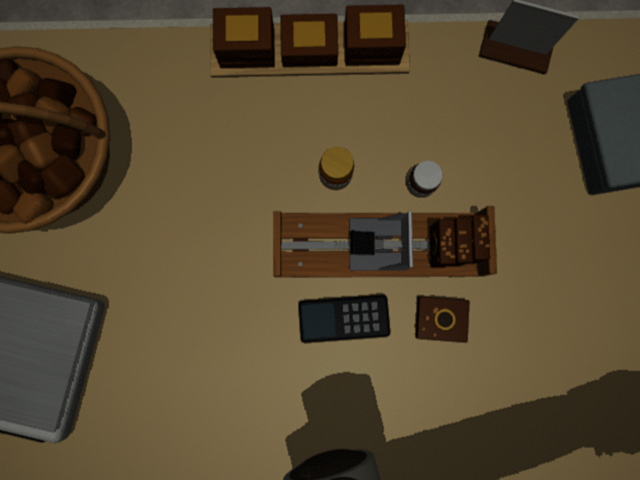

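View pics/scene0.png

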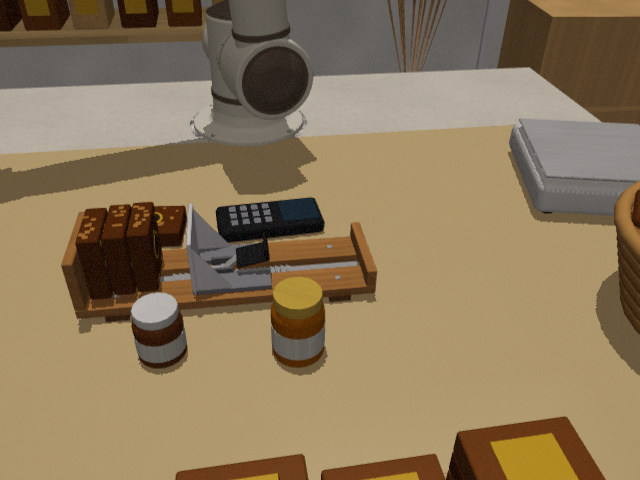

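The top view shows the rack along world y: end block at about (277,243), pad at (362,243), upright at (411,240), slabs at 430–490. The jars are at (337,165) and (427,178), the terminal at (344,318). Next I'll fit the rack frame from depth.

Run:
```python
from h import *
for n in ["top","scene"]:
    c=dict(np.load(f"{n}0.npz")); w=cloud(c)
    box={"top":(200,285,265,505),"scene":(195,330,55,390)}[n]
    P=w[box[0]:box[1],box[2]:box[3]].reshape(-1,3); F=c["frame"][box[0]:box[1],box[2]:box[3]].reshape(-1,3).astype(int)
    ok=~np.isnan(P[:,0]); P=P[ok];F=F[ok]
    if n=="scene": ok=(P[:,0]<.55)&(P[:,0]>.33); P=P[ok];F=F[ok]
    print(n,"counter",np.median(P[P[:,2]<.01,2]) if (P[:,2]<.01).any() else None)
    deck=P[(P[:,2]>.018)&(P[:,2]<.030)]
    if n=="top":
        r=cv2.minAreaRect(P[P[:,2]>.018][:,:2].astype(np.float32)); print("rack rect",r)
    print("deck rect",cv2.minAreaRect(deck[:,:2].astype(np.float32)), np.median(deck[:,2]))
    def show(l,m):
        Q=P[m]; 
        if len(Q)>4: print(l,len(Q),np.median(Q,0).round(4),np.percentile(Q,3,axis=0).round(4),np.percentile(Q,97,axis=0).round(4),cv2.minAreaRect(Q[:,:2].astype(np.float32)))
    ym=P[:,1].max()
    show("block",(P[:,2]>.044)&(P[:,2]<.056)&(P[:,1]>ym-.025))
    show("board",(P[:,2]>.085)&(P[:,2]<.106)&(P[:,1]<P[:,1].min()+.018))
    show("upright",(P[:,2]>.102)&(P[:,2]<.115))
    show("black pad",(F.max(1)<30)&(P[:,2]>.035)&(P[:,2]<.08)&(P[:,1]>.0-.05)&(abs(P[:,0]-.45)<.1))
    B=P[(F.max(1)<30)&(P[:,2]>.035)&(P[:,2]<.08)]
    if n=="top":
        np.set_printoptions(linewidth=220)
        print((w[225:262:3,343:420:3,2]*1000).round()); print(w[243,343:420:6,1].round(3))
        print((w[200:290:4,277,:2]).round(3)[::4])
```

```text
top counter 0.0016592774431688046
rack rect ((0.5528134703636169, -0.06465235352516174), (0.4000462293624878, 0.12304830551147461), 88.8810806274414)
deck rect ((0.5527896881103516, -0.07007087767124176), (0.38419368863105774, 0.12297199666500092), 88.90583801269531) 0.025045361192892975
block 198 [0.5544 0.1329 0.0509] [0.4971 0.1304 0.0476] [0.6131 0.1355 0.0544] ((0.5561904311180115, 0.1325915902853012), (0.005511515308171511, 0.12187045067548752), 89.76821899414062)
upright 539 [ 0.5458 -0.1595  0.1084] [ 0.5009 -0.2615  0.1022] [ 0.5988 -0.1076  0.1145] ((0.550392210483551, -0.18474769592285156), (0.15583308041095734, 0.11992058902978897), 88.51343536376953)
black pad 219 [ 0.5413 -0.0285  0.0523] [ 0.5324 -0.0489  0.0463] [ 0.5491 -0.0078  0.0736] ((0.540809154510498, -0.028407979756593704), (0.041866596788167953, 0.017734374850988388), 89.28822326660156)
[[ 23.  21.  32.  33.  30.  30.  34.  34.  37.  33.  35.  31.  34.  38.  32.  34.  33.  36.  29.  34.  48.  84. 110.  23.  29.  26.]
 [ 24.  25.  30.  34.  32.  31.  34.  31.  33.  34.  35.  32.  34.  34.  32.  34.  35.  34.  
[... 1560 characters left out ...]
 -0.087 -0.099 -0.108 -0.108 -0.135]
[[0.647 0.129]
 [0.607 0.127]
 [0.576 0.127]
 [0.547 0.128]
 [0.517 0.128]
 [0.49  0.132]]
scene counter 0.0008955099117834876
deck rect ((0.4585403501987457, -0.04675491154193878), (0.3385978639125824, 0.18277883529663086), 89.97699737548828) 0.025169822024022515
upright 183 [ 0.5303 -0.114   0.109 ] [ 0.506  -0.2204  0.103 ] [ 0.5487 -0.1084  0.1143] ((0.526282787322998, -0.16456714272499084), (0.04712110385298729, 0.11253373324871063), 0.27043411135673523)
black pad 165 [ 0.54   -0.0271  0.0516] [ 0.5321 -0.0475  0.0476] [ 0.5493 -0.0112  0.0713] ((0.5404852032661438, -0.02972147986292839), (0.0395994558930397, 0.018707573413848877), 89.79064178466797)
```

```bash
cat >> h.py <<'E'
def plan(p, yaw=None):
    """tool-axis shift to world point p (and options of roll to align tool z with rack +-y)"""
    o=bot.get_obs(); R=Ro.from_euler("xyz",o["tcp_rot"],degrees=True).as_matrix()
    print("pos",o["ee_pos"].round(4),"F",o["wrist_force"].round(2),"t",o["time"]); print("R\n",R.round(3))
    print("shift",(R.T@(np.array(p)-o["ee_pos"])).round(4))
    y=np.array([.0195,1,0]); v=R.T@y; print("rack y in tool",v.round(4),"roll to bring z on +-y",np.arctan2(-v[1],v[2]),np.arctan2(v[1],-v[2]))
E
python3 -c "
from h import *
plan([.5535,-.026,.13])"
```

```text
pos [ 0.128  -0.5349  0.2313] F [ 0.47 -0.5  -0.1 ] t 1.3
R
 [[-0.     0.233 -0.973]
 [-0.    -0.973 -0.233]
 [-1.     0.     0.   ]]
shift [ 0.1013 -0.396  -0.5323]
rack y in tool [-1.000e-04 -9.680e-01 -2.516e-01] roll to bring z on +-y 1.8250833150533703 -1.3165093385364228
```

{"method": "apply_moves", "body": {
  "commands": [
    [0.0, -0.396, -0.532, -1.3165, -1],
    [0.0, -0.396, -0.532, -1.3165, -1],
    [0.0, -0.396, -0.532, -1.3165, -1],
    [0.0, -0.396, -0.532, -1.3165, -1],
    [0.0, -0.396, -0.532, -1.3165, -1],
    [0.0, -0.396, -0.532, -1.3165, -1],
    [0.0, -0.396, -0.532, -1.3165, -1],
    [0.0, -0.396, -0.532, -1.3165, -1],
    [0.0, -0.396, -0.532, -1.3165, -1],
    [0.0, -0.396, -0.532, -1.3165, -1],
    [0.0, -0.396, -0.532, -1.3165, -1],
    [0.0, -0.396, -0.532, -1.3165, -1]
  ],
  "newtons": 60
}}

```text
time: 2.5
ee_pos: [0.5137, -0.0725, 0.2315]
tcp_rot: [75.1, 90.0, -16.0]
wrist_force: [1.7, -1.5, -0.7]
opening: -0.0
```

```bash
python3 -c "
from h import *
plan([.5535,-.026,.13]); print(bot.get_obs()['q'].round(1))"
```

```text
pos [ 0.5137 -0.0725  0.2315] F [ 1.65 -1.51 -0.7 ] t 2.5
R
 [[ 0.001  1.    -0.019]
 [-0.    -0.019 -1.   ]
 [-1.     0.001  0.   ]]
shift [ 0.1015  0.0388 -0.0473]
rack y in tool [-2.0000e-04  3.0000e-04 -1.0002e+00] roll to bring z on +-y -3.1413178557139276 0.00027479787586548736
[-8.   0.7  5.6 94.9 -0.  83.1]
```

{"method": "apply_moves", "body": {
  "commands": [
    [0.0, 0.039, -0.047, 0, -1],
    [0.0, 0.039, -0.047, 0, -1],
    [0.03, 0.039, -0.047, 0, -1],
    [0.06, 0.039, -0.047, 0, -1],
    [0.08, 0.039, -0.047, 0, -1],
    [0.1, 0.039, -0.047, 0, -1],
    [0.101, 0.039, -0.047, 0, -1],
    [0.101, 0.039, -0.047, 0, -1]
  ]
}}

```text
time: 3.3
ee_pos: [0.5535, -0.0266, 0.1309]
tcp_rot: [63.7, 90.0, -27.4]
wrist_force: [0.2, 0.3, -0.0]
opening: 0.0
```

Run:
```python
from h import *
plan([.5535,-.026,.06])
o=bot.get_obs(); R=Ro.from_euler("xyz",o["tcp_rot"],degrees=True).as_matrix()
c=cams.camera("wrist"); f=c["frame"].copy()
M=c["mount"]; K=c["camera_matrix"]
def proj(X):
    t=R.T@(np.array(X)-o["ee_pos"]); p=np.linalg.inv(M)@np.r_[t,1]; q=K@p[:3]; return q[:2]/q[2]
for X,col in [((.5535,-.029,.051),(0,0,255)),((.5539,-.009,.062),(0,255,0)),((.5526,-.108,.109),(255,0,0)),((.5564,.1213,.05),(255,255,0)),(o["ee_pos"],(255,0,255))]:
    u=proj(X); print(X,u.round(0)); cv2.drawMarker(f,tuple(int(a) for a in u),col,0,14,2)
for n in ["pad","tab","stop_top"]: print(n,[(np.round(r["rect"]).tolist(),round(r["confidence"],2)) for r in cams.spot_in(n,"wrist")[:2]])
d=c["depth"]; v,u=np.mgrid[:480,:640]
p=np.stack([(u-K[0,2])/K[0,0]*d,(v-K[1,2])/K[1,1]*d,d],-1)
w=(p@M[:3,:3].T+M[:3,3])@R.T+o["ee_pos"]; w[d==0]=np.nan
np.save("w1.npy",w); cv2.imwrite("pics/wrist1.png",f)
blk=(c["frame"].max(2)<35)&(w[...,2]>.035)&(w[...,2]<.085)&(abs(w[...,0]-.553)<.04)
B=w[blk]; print("black",len(B),np.percentile(B,[1,50,99],axis=0).round(4))
up=w[(w[...,2]>.104)&(w[...,2]<.114)&(w[...,1]>-.13)&(w[...,1]<-.09)]; 
if len(up): print("upright",np.percentile(up,[2,50,98],axis=0).round(4))
```

```text
pos [ 0.5535 -0.0266  0.1309] F [ 0.16  0.27 -0.02] t 3.3
R
 [[ 0.    1.   -0.02]
 [-0.   -0.02 -1.  ]
 [-1.    0.    0.  ]]
shift [ 0.0709 -0.     -0.0006]
rack y in tool [-2.0000e-04 -1.0000e-04 -1.0002e+00] roll to bring z on +-y 3.1415249845094113 -6.766908038208814e-05
(0.5535, -0.029, 0.051) [319. 250.]
(0.5539, -0.009, 0.062) [319. 228.]
(0.5526, -0.108, 0.109) [320. 402.]
(0.5564, 0.1213, 0.05) [319.   4.]
[ 0.55346691 -0.02658282  0.13092571] [320. 305.]
pad [([281.0, 221.0, 350.0, 286.0], 0.85)]
tab [([279.0, 220.0, 351.0, 285.0], 0.69)]
stop_top [([247.0, 206.0, 384.0, 409.0], 0.89)]
black 48 [[ 0.5374 -0.1588  0.0597]
 [ 0.5486 -0.1578  0.0666]
 [ 0.5575 -0.0079  0.0711]]
upright [[ 0.5461 -0.1122  0.1042]
 [ 0.5502 -0.108   0.1076]
 [ 0.5542 -0.1064  0.109 ]]
```

View pics/wrist1.png

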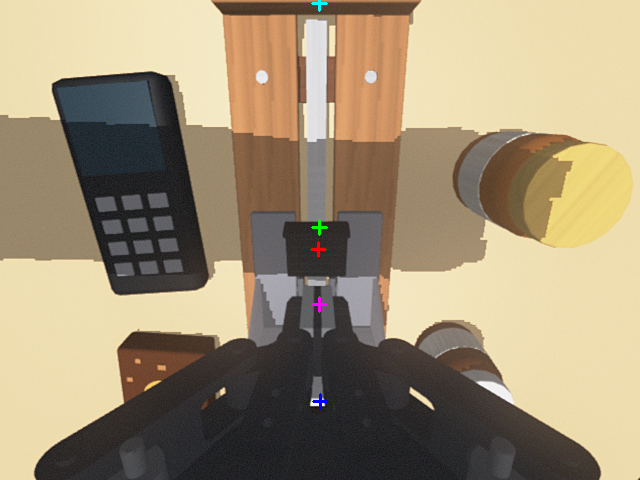

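The markers line up: pad centre at about (317,250), tab edge at row 228, rack centred in the picture and jars clear. Next is the descent and press.

{"method": "apply_moves", "body": {
  "commands": [
    [0.04, 0, 0, 0, -1],
    [0.06, 0, 0, 0, -1],
    [0.07, 0, 0, 0, -1],
    [0.074, 0, 0, 0, -1],
    [0.078, 0, 0, 0, -1],
    [0.082, 0, 0, 0, -1],
    [0.086, 0, 0, 0, -1],
    [0.089, 0, 0, 0, -1],
    [0.089, 0, 0, 0, -1]
  ]
}}

```text
time: 4.4
ee_pos: [0.5548, -0.0264, 0.043]
tcp_rot: [88.0, 89.8, -3.1]
wrist_force: [1.5, 0.7, 3.4]
opening: 0.0001
```

{"method": "apply_moves", "body": {
  "commands": [
    [0.002, 0, 0, 0, -1],
    [0.004, 0, 0, 0, -1],
    [0.004, 0, 0, 0, -1]
  ]
}}

```text
time: 4.7
ee_pos: [0.555, -0.0264, 0.039]
tcp_rot: [87.7, 89.8, -3.4]
wrist_force: [0.7, 2.0, 4.8]
opening: 0.0004
```

{"method": "apply_moves", "body": {
  "commands": [
    [0.001, 0, 0, 0, -1],
    [0.0015, 0, 0, 0, -1],
    [0.0015, 0, 0, 0, -1]
  ]
}}

```text
time: 5.0
ee_pos: [0.5551, -0.0263, 0.0381]
tcp_rot: [88.2, 89.8, -2.9]
wrist_force: [-1.4, 1.9, 7.8]
opening: -0.0002
```

{"method": "apply_moves", "body": {
  "commands": [
    [0.002, 0, 0, 0, -1],
    [0.002, 0, -0.004, 0, -1],
    [0.002, 0, -0.008, 0, -1],
    [0.002, 0, -0.012, 0, -1],
    [0.002, 0, -0.016, 0, -1],
    [0.002, 0, -0.02, 0, -1],
    [0.002, 0, -0.024, 0, -1]
  ]
}}

```text
time: 5.7
ee_pos: [0.5557, -0.003, 0.0377]
tcp_rot: [71.9, 89.7, -19.2]
wrist_force: [-5.2, -1.6, 16.2]
opening: 0.0
```

```bash
cat >> h.py <<'E'
def look(name):
    o=bot.get_obs(); print("pos",o["ee_pos"].round(4),"F",o["wrist_force"].round(1),"t",o["time"])
    c=cams.camera("top"); w=cloud(c); f=c["frame"]
    P=w[200:285,265:430].reshape(-1,3); u=P[(P[:,2]>.103)&(P[:,2]<.115)&(P[:,1]>-.125)&(P[:,1]<.12)&((P[:,0]<.535)&(P[:,0]>.50))]
    if len(u): print("upright top",len(u),np.percentile(u,[5,50,95],axis=0).round(4))
    d=cams.camera("scene"); cv2.imwrite(f"pics/{name}.png",np.hstack([cv2.resize(f[190:295,255:505],(400,168)),cv2.resize(d["frame"][190:330,50:390],(400,165),interpolation=1)[:165]][0:1])); cv2.imwrite(f"pics/{name}_s.png",cv2.resize(d["frame"][180:340,50:400],None,fx=2,fy=2))
E
python3 -c "
from h import *
look('p1')"
```

```text
pos [ 0.5557 -0.003   0.0377] F [-5.2 -1.6 16.2] t 5.7
```

View pics/p1_s.png

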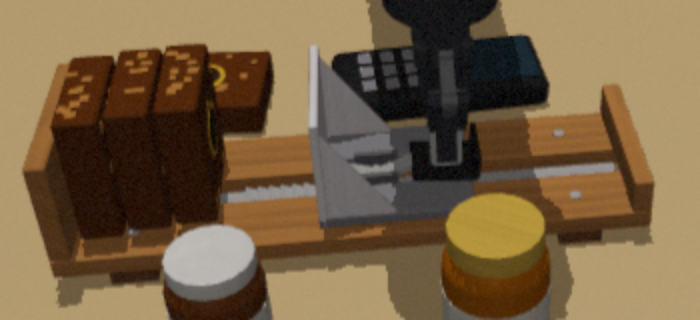

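The stop is sliding with the pad held down: the fingertip is at about (445,160) on the black pad, and the gap to the slabs has widened. I'll keep pushing.

{"method": "apply_moves", "body": {
  "commands": [
    [0.0012, 0, -0.004, 0, -1],
    [0.0012, 0, -0.01, 0, -1],
    [0.0012, 0, -0.016, 0, -1],
    [0.0012, 0, -0.022, 0, -1],
    [0.0012, 0, -0.028, 0, -1],
    [0.0012, 0, -0.034, 0, -1],
    [0.0012, 0, -0.04, 0, -1],
    [0.0012, 0, -0.046, 0, -1],
    [0.0012, 0, -0.052, 0, -1],
    [0.0012, 0, -0.058, 0, -1],
    [0.0012, 0, -0.064, 0, -1],
    [0.0012, 0, -0.07, 0, -1]
  ]
}}

```text
time: 7.0
ee_pos: [0.557, 0.0671, 0.0377]
tcp_rot: [69.0, 89.6, -22.1]
wrist_force: [-5.3, -1.9, 14.4]
opening: -0.0002
```

{"method": "apply_moves", "body": {
  "commands": [
    [0.001, -0.001, -0.006, 0, -1],
    [0.001, -0.001, -0.012, 0, -1],
    [0.001, -0.001, -0.018, 0, -1],
    [0.001, -0.001, -0.024, 0, -1],
    [0.001, -0.001, -0.028, 0, -1],
    [0.001, -0.001, -0.03, 0, -1]
  ]
}}

```text
time: 7.6
ee_pos: [0.5573, 0.0968, 0.0379]
tcp_rot: [67.9, 89.5, -23.3]
wrist_force: [-0.9, -2.1, 11.7]
opening: -0.0003
```

{"method": "apply_moves", "body": {
  "commands": [
    [0.001, 0, -0.003, 0, -1],
    [0.001, 0, -0.006, 0, -1],
    [0.001, 0, -0.006, 0, -1]
  ]
}}

```text
time: 7.9
ee_pos: [0.5576, 0.1027, 0.0379]
tcp_rot: [65.7, 89.4, -25.4]
wrist_force: [-2.6, -0.4, 11.4]
opening: -0.0002
```

```bash
python3 -c "
from h import *
look('p2')"
```

```text
pos [0.5576 0.1027 0.0379] F [-2.6 -0.4 11.4] t 7.9
upright top 55 [[0.5059 0.015  0.107 ]
 [0.5206 0.0171 0.1099]
 [0.5333 0.0191 0.1126]]
```

View pics/p2_s.png

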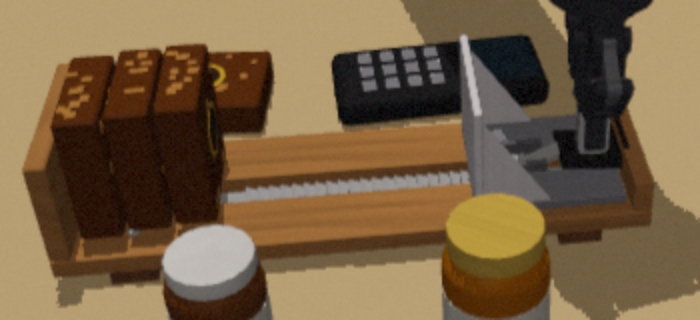

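The shoe's end at about (625,190) is a millimetre or so from the block, or already touching it. I'll keep pushing until the force shows a hard stop.

{"method": "apply_moves", "body": {
  "commands": [
    [0.001, 0, -0.002, 0, -1],
    [0.001, 0, -0.004, 0, -1],
    [0.001, 0, -0.004, 0, -1]
  ]
}}

```text
time: 8.3
ee_pos: [0.5579, 0.1059, 0.0378]
tcp_rot: [61.5, 89.4, -29.6]
wrist_force: [-2.3, -3.0, 10.3]
opening: -0.0002
```

{"method": "apply_moves", "body": {
  "commands": [
    [0.001, 0, -0.002, 0, -1],
    [0.001, 0, -0.004, 0, -1],
    [0.001, 0, -0.004, 0, -1]
  ]
}}

```text
time: 8.6
ee_pos: [0.5585, 0.109, 0.0376]
tcp_rot: [57.2, 89.2, -34.1]
wrist_force: [-0.7, -2.9, 8.7]
opening: 0.0001
```

{"method": "apply_moves", "body": {
  "commands": [
    [0.0015, 0, -0.002, 0, -1],
    [0.0015, 0, -0.004, 0, -1],
    [0.0015, 0, -0.004, 0, -1]
  ]
}}

```text
time: 8.9
ee_pos: [0.559, 0.1104, 0.0372]
tcp_rot: [45.3, 89.0, -46.0]
wrist_force: [-3.3, -12.6, 14.1]
opening: -0.0001
```

{"method": "apply_moves", "body": {
  "commands": [
    [0.0015, 0, -0.002, 0, -1],
    [0.0015, 0, -0.003, 0, -1],
    [0.0015, 0, -0.003, 0, -1]
  ]
}}

```text
time: 9.2
ee_pos: [0.5592, 0.1104, 0.0372]
tcp_rot: [36.7, 88.7, -54.8]
wrist_force: [-6.0, -14.8, 15.8]
opening: -0.0001
```

```bash
python3 -c "
from h import *
look('p3')"
```

```text
pos [0.5592 0.1104 0.0372] F [ -6.  -14.8  15.8] t 9.2
upright top 71 [[0.5066 0.0168 0.1071]
 [0.5204 0.0192 0.1101]
 [0.5339 0.0224 0.1129]]
```

View pics/p3_s.png

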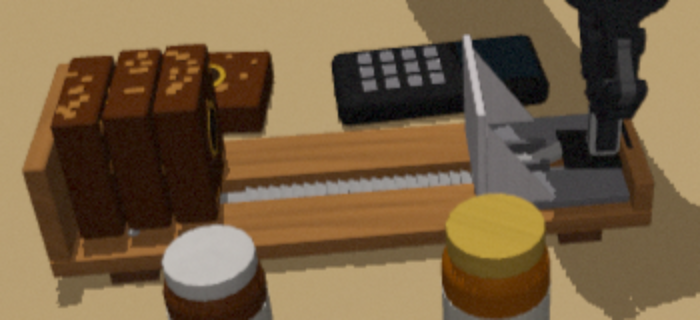

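The stop is home: 15 N along the rack and no further motion, and the upright is 2 mm farther on, where the geometry puts it. Now I'll lift straight up, keeping a light push while the pad rises.

{"method": "apply_moves", "body": {
  "commands": [
    [-0.003, 0, -0.001, 0, -1],
    [-0.006, 0, -0.001, 0, -1],
    [-0.009, 0, -0.0005, 0, -1],
    [-0.012, 0, 0, 0, -1],
    [-0.015, 0, 0, 0, -1],
    [-0.018, 0, 0, 0, -1],
    [-0.022, 0, 0, 0, -1],
    [-0.026, 0, 0, 0, -1],
    [-0.03, 0, 0, 0, -1],
    [-0.036, 0, 0, 0, -1],
    [-0.042, 0, 0, 0, -1]
  ]
}}

```text
time: 10.4
ee_pos: [0.5576, 0.1101, 0.0773]
tcp_rot: [27.1, 88.7, -64.4]
wrist_force: [-0.4, 0.5, 0.1]
opening: 0.0001
```

{"method": "apply_moves", "body": {
  "commands": [
    [-0.03, 0, 0, 0, -1],
    [-0.06, 0, 0, 0, -1],
    [-0.09, 0, 0, 0, -1],
    [-0.12, 0, 0, 0, -1],
    [-0.12, 0, 0, 0, -1]
  ]
}}

```text
time: 10.9
ee_pos: [0.5578, 0.1134, 0.2018]
tcp_rot: [42.6, 88.6, -48.9]
wrist_force: [-0.1, 0.1, 0.5]
opening: -0.0002
```

Run:
```python
from h import *
look('p4')
o=bot.get_obs(); R=Ro.from_euler("xyz",o["tcp_rot"],degrees=True).as_matrix(); c=cams.camera("wrist"); cv2.imwrite("pics/w4.png",c["frame"])
M=c["mount"];K=c["camera_matrix"];d=c["depth"]; v,u=np.mgrid[:480,:640]
p=np.stack([(u-K[0,2])/K[0,0]*d,(v-K[1,2])/K[1,1]*d,d],-1)
w=(p@M[:3,:3].T+M[:3,3])@R.T+o["ee_pos"]; w[d==0]=np.nan
for y in np.arange(.07,.14,.004):
    m=(abs(w[...,1]-y)<.002)
    a=w[m&(abs(w[...,0]-.556)<.012)&(w[...,2]<.1)]; b=w[m&(abs(w[...,0]-.52)<.008)&(w[...,2]<.1)]
    print(round(y,3),"pad z",np.median(a[:,2]).round(4) if len(a) else None,"side z",np.median(b[:,2]).round(4) if len(b) else None)
```

```text
pos [0.5578 0.1134 0.2018] F [-0.1  0.1  0.5] t 10.9
upright top 69 [[0.5066 0.0167 0.1063]
 [0.5204 0.0202 0.1092]
 [0.5341 0.0224 0.1127]]
0.07 pad z 0.0381 side z 0.0314
0.074 pad z 0.0425 side z 0.0311
0.078 pad z 0.0456 side z 0.0313
0.082 pad z 0.0466 side z 0.0312
0.086 pad z 0.0472 side z 0.0314
0.09 pad z 0.0484 side z 0.0312
0.094 pad z 0.049 side z 0.0311
0.098 pad z 0.0497 side z 0.0313
0.102 pad z 0.0509 side z 0.0313
0.106 pad z 0.0513 side z 0.0313
0.11 pad z 0.0524 side z 0.0312
0.114 pad z 0.0155 side z 0.0313
0.118 pad z 0.0697 side z 0.0314
0.122 pad z 0.0592 side z 0.0482
0.126 pad z 0.0494 side z 0.049
0.13 pad z 0.0492 side z 0.0493
0.134 pad z 0.0483 side z 0.0491
0.138 pad z 0.03 side z 0.0269
```

View pics/p4_s.png

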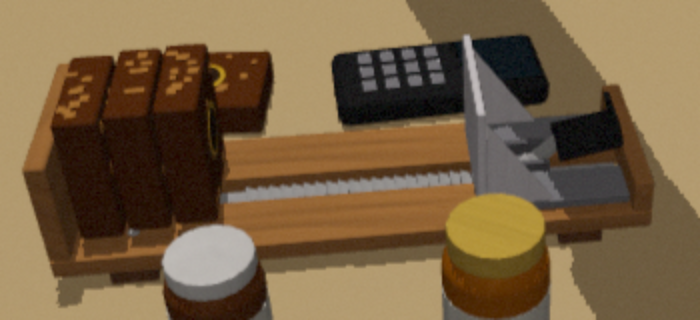

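View pics/w4.png

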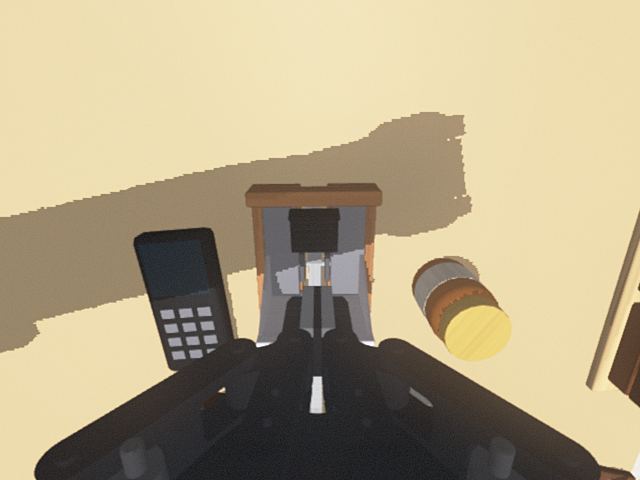

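The shoe is flush with the end block: its top at z 0.031 runs straight into the block face at y ≈ 0.121, with no gap. The pad is up at z ≈ 0.050, and the slabs, terminal and jars look unmoved. I'm handing in.

```bash
python3 -c "
from h import *
print(bot.job_done())"
```

```text
the job is handed in; nothing more can be done
None
```

The stop is fully home against the end block, the release pad has sprung up, and I've handed the job in at about 11 s of the 38 s allowed. I pressed the pad down with the shut fingertips and kept it down for the whole push of about 127 mm. Then I lifted straight up, clear of everything.

**Home against the block:** at the end of the push the arm stopped moving with about 15 N along the rack. In the last wrist depth picture the shoe runs into the block face with no gap. The upright's top edge measured y = 0.019–0.020 m against about 0.018 m expected, which is within the 2 mm calibration.

**Pad up:** its middle measured about 50 mm above the counter, sloping up towards the block again.

**Nothing else disturbed:** the slabs, fresh slab, card terminal and jars look unmoved by eye. I did not measure their positions again. The wrist force read about zero after the lift, and no reading passed about 20 N.

**Disagreements:** the tool drifted 2–3 mm sideways and tilted about 1.3° while pushing, with no visible effect. In the first look the scene camera missed the honey jar, and neither camera separated the end block from the rack, so I placed the block by depth and the rack's dimensions.

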